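# Take the used filter cartridge out of the extractor's canister

### The arm

A 6-joint arm with a two-finger parallel gripper is mounted at the origin on the work surface; the furniture and walls round the work are solid. World frame = base frame: x ahead of the robot, y to its left, z up, the work surface at z = 0. Lengths are in mm, angles in rad, forces in N, time in s.
With the tool pointing down it reaches from about 275 to 1000 mm from the base axis. Payload 8.4 kg.
Tool frame: the origin (TCP) lies on the mounting face of the last link; the fingertips stand 173 mm ahead of it and the grasp point (between the pads) lies 155 mm ahead of it; z points along the fingers, y is the line along which they close (so a half turn about z gives the same grasp; the last joint's range is limited). The gripper opens to 85 mm and grips with 20 to 120 N. Pads are 22 mm wide; open, the fingers measure 114 mm over their backs; the gripper's body (76 mm by 85 mm) begins 54 mm behind the grasp point. The pads swing forward as they close: fully open they stand 13 mm farther back than shut.
Start: joints at [1.237, 0.353, 1.633, -0, 1.155, -0.002], TCP at [203.59, 590.915, 404.681] pointing down, gripper open.
Joint ranges: [-2.63, 2.63], [-0.92, 2.1], [0.06, 2.66], [-1.3, 4.44], [0, 2.69], [-3.02, 3.02]. Speed limits (rad/s): [2.22, 2.22, 2.79, 3.14, 3.14, 3.14].

### API

Orientations are given as [roll, pitch, yaw] about the fixed x, y, z axes, in that order (R = Rz(yaw) Ry(pitch) Rx(roll)).
In Python, from rig import r gives the robot as it stands.
- The arm moves only by the tool apply_moves, never from a script. Its argument "deltas" is a list of rows, each an object with "claw": the gripper command: -1 is fully open, 1 is shut, values between are in proportion; "delta_pos": the shift along the tool's x, y, z in cm, a list of three; "yaw": the turn about the tool's z in rad. In form: [{"claw": claw, "delta_pos": [tx, ty, tz], "yaw": yaw}, ...]. A call has 1 to 8 rows; each row shifts and turns the commanded pose from where the row before left it, along the tool's axes as they then stand; what a row does not reach is not made up. A row lasts 1/8 s, in which the tool goes at most 62.5 mm and 10.7 degrees, less where a joint would pass 70% of its speed; a pose out of reach is approached as far as the arm can. A call with a gripper value outside its range is refused whole. The fingers move at their own pace and stop on an object; "grip_force" is the grip in N (left out, the last holds). Time passes only in rows, so rows that do not move let the fingers close. It gives the time, the measured TCP pose, the force, the opening and the grip force at its end, in the units of the state.
- r.sense(): the state, without advancing time (a new reading comes with each control period).
- r.grab_frame(name): name is "scene" or "side" or "wrist"; returns a dict with "img" (420x560x3 uint8, blue, green, red), "z_map" (420x560 float32, mm along the optical axis (not along the pixel's ray), 0 where there is no reading), "fx", "fy", "cx", "cy" (pixels), "eye" and "rotation" of the camera in the world; the wrist camera has in their place "T_tool_cam" (4x4, takes a point from camera to tool coordinates, whose origin is the TCP and whose axes are the flange's). Camera axes: x right, y up, looking along -z (the intrinsics and any distortion apply to the point x, -y, -z); pixel columns grow to the right and rows downward; lengths in mm; the calibration is good to about 2 mm. A picture is of the moment at which its call begins: read the wrist's pose just before it.
- r.sign_off(): hands the job in; it is judged then, once.
The state is a dict: "clock": time; "qpos": joint angles; "qvel": joint speeds; "joint_efforts": joint torques, N m; "eef_pos": TCP position; "tcp_rot": TCP orientation; "contact_force": force on the tool from outside, world axes, zero at the start; "wrist_torque": the same for the moment, N m; "opening": opening from 0.0 (shut) to 1.0 (fully open); "grasp_force": force on a finger pad.
Only numpy, scipy, OpenCV 4.12 (cv2) and the standard library are available. Lean on these libraries where they do the work, as an engineer would, in place of code of your own. Each camera call takes 0.05 s, during which the arm holds its last target. There are 200 camera calls.

### The job

Take the used filter cartridge out of its blue canister and stand it upright in the steel tray. It can be gripped only inside its hub, deep in the canister, by going in with closed fingers and spreading them there, and a press-and-turn lock over a spring holds it: pressed down and turned, either way, it springs up free somewhere and can be lifted out. Do not force it against its lock, as the plastic lugs break; set it down rather than drop it, and do not knock over the jar of screws or the small paint tin.

Things in the scene. Friction and masses are not known exactly. Their poses are not given: they have to be found in the camera images.
- filter_centre (a point): Filter cartridge, loose, about 0.3 kg: drum of cream pleated paper, 90 mm across, 46 mm high, black foot, orange upper rim. Point: its centre, 23 mm above the foot; z up its axis. Three orange lugs 120 degrees apart (one at its own +x) stick out 8 mm; each 14 mm (16 degrees) wide, 5 mm thick, top face 20 mm above the point. Locked, its top lies about 34 mm below the canister's rim.
- hub_floor (a point): Middle of the floor of the cartridge's hub: a round black bore, 54 mm wide and 24 mm deep, open upward in the middle of its top face. In the canister only this bore can be gripped, from inside. This point is 22 mm above the cartridge's foot.
- canister: Fixed round blue canister, open on top, on a 144 mm wide foot. Origin: middle of its underside; z up; +x towards its hose stub, which reaches 94 mm from the axis at 42 mm height. Clips on its sides (y) reach 75 mm from the axis.
- canister_rim (a point): Middle of the canister's mouth, 102 mm above the bench. Bore 110 mm, outside 124 mm at the rim.
- lock_level (a point): Point on the canister's axis, 36.5 mm below the rim, at the underside of three steel ledges (4 mm thick, reaching in to 95 mm across). Each covers 88 degrees, with 32 degree gaps between. An 8 degree wide lip hangs 3.5 mm down at both ends of each ledge, leaving a pocket 72 degrees wide. The ring of ledges is clamped at no fixed angle to the canister; one lug lies somewhere in each pocket.
- spring_level (a point): Point on the axis at the locked cartridge's foot. A spring plate below pushes the lugs up against the ledges with about 4 N; it goes down 6 mm (about 8 N on the cartridge), then is hard. Unpressed, the lugs catch on the lips; pressed 4 to 6 mm they pass under them. In the gaps it rises about 6 mm and can be drawn up; turned too far it goes under the next ledges. No stop; either way will do.
- tray_in (a point): Fixed shallow steel tray, 140 x 130 mm, walls 18 mm high and 3 mm thick. The point is the middle of its inner floor, 3 mm above the bench; x along its 140 mm side, z up.
- jar_screws: Loose clear jar with a red lid, 65 mm across, 99 mm high, standing at the right-hand edge of the bench. Origin at the middle of its underside, z up.
- small_tin: Loose small paint tin, 77 mm across and 77 mm high, standing at the right-hand edge of the bench. Origin at the middle of its underside, z up.
There are look-alikes about, which are no part of the job. There is more than one size of the small_tin; the one meant has the size given above.

How it is judged (in metres and radians):
On the way:
1. the cartridge, still upright, has been lifted clear of the canister's rim (height (world z) of filter_centre above 0.13 m and angle between filter_centre's own z axis and vertical below 0.35 rad), for 0.1 s.
At the end, for the whole second after the job is handed in: The cartridge stands upright (within 0.08 rad, foot down) and at rest on the tray's floor (its centre less than 27 mm above it), its centre within 40 mm of the tray's middle; the jar of screws and the small tin still stand (within 0.2 rad) (angle between filter_centre's own z axis and vertical below 0.08 rad and z of filter_centre in the frame of tray_in below 0.027 m and horizontal distance between filter_centre and tray_in below 0.04 m and linear speed of filter below 0.02 m/s and angular speed of filter below 0.2 rad/s and angle between each of jar_screws, small_tin's own z axis and vertical below 0.2 rad); the robot touches nothing.
It fails at once if the cartridge is forced against its lock: more than 60 N between cartridge and canister (contact force between filter and canister above 60 N).
It fails at once if the cartridge is dropped: it moves faster than 0.6 m/s with no finger on it (linear speed of filter above 0.6 m/s and contact force between the fingers and filter below 0.05 N).
It fails at once if the jar of screws or the small tin is knocked over (angle between any of jar_screws, small_tin's own z axis and vertical above 0.7 rad).
It also fails if it takes over 48 s, if anything falls off the work surface, if the arm or the gripper's body presses on something with over 40 N, if the wrist force passes 120 N, or if a joint passes its speed limit or range.

## Working session

There is one attempt and no reset: what is moved stays moved. The work goes in short steps, Python scripts to look and compute and a tool call to move; the robot and the scene stay as the last step left them, time stands still between calls to the robot, and variables do not carry over. Pictures are saved under pics/ and viewed, at most 10 in all, crops included, and the job is handed in when it is done.

Besides the shell and the picture viewer there is one more tool, called after ">>>" as name(argument=value, ...), one argument or row to a line, values as JSON. apply_moves: Moves the arm, as the interface text tells. Its arguments: {"type":"object","properties":{"deltas":{"type":"array"},"grip_force":{"type":"number"}},"required":["deltas"]}

```bash
mkdir -p pics; ls; cat > h.py <<'E'
import numpy as np, cv2
from scipy.spatial.transform import Rotation as R
from rig import r
def grab(n):
    s=r.sense(); f=r.grab_frame(n)
    if 'T_tool_cam' in f:
        T=np.eye(4); T[:3,:3]=R.from_euler('xyz',s['tcp_rot']).as_matrix(); T[:3,3]=s['eef_pos']
        M=T@np.array(f['T_tool_cam'])
    else:
        M=np.eye(4); ro=np.array(f['rotation']); M[:3,:3]=ro if ro.shape==(3,3) else R.from_euler('xyz',ro).as_matrix(); M[:3,3]=f['eye']
    f['M']=M; return f
def cloud(f):
    z=f['z_map']; v,u=np.mgrid[:z.shape[0],:z.shape[1]]
    P=np.stack([(u-f['cx'])/f['fx']*z,-(v-f['cy'])/f['fy']*z,-z],-1)
    P=P@f['M'][:3,:3].T+f['M'][:3,3]; P[z==0]=np.nan; return P
E
python3 - <<'E'
from h import *
print(r.sense())
for n in ['scene','side','wrist']:
    f=grab(n); cv2.imwrite(f'pics/{n}0.png',f['img']); print(n,{k:v for k,v in f.items() if k not in('img','z_map')})
    np.savez(f'{n}0.npz',P=cloud(f),img=f['img'],M=f['M'])
a=cv2.imread('pics/scene0.png');b=cv2.imread('pics/side0.png');
E
```

```text
pics
{'clock': 0.0, 'qpos': array([ 1.23656743e+00,  3.53677915e-01,  1.63412775e+00, -2.05664020e-05,
        1.15516595e+00, -2.38920063e-03]), 'qvel': array([-0.00132013,  0.00058402,  0.00078712,  0.00091131,  0.0001749 ,
        0.00030167]), 'joint_efforts': array([-1.92714306e-04, -6.05230808e+01, -3.42068911e+01, -2.42748019e-04,
        9.38367069e-03, -1.91858408e-05]), 'eef_pos': array([203.53763232, 590.69290756, 403.94564124]), 'tcp_rot': array([-3.14021365e+00,  1.55092906e-05,  2.80976128e+00]), 'contact_force': array([ 0.27502237, -0.59703081,  0.19185114]), 'wrist_torque': array([-0.00958592,  0.05131447, -0.01079502]), 'grasp_force': 0.0, 'opening': 1.0019984108642135}
scene {'fx': 485.7293589021028, 'fy': 485.7293589021028, 'cx': 271.1859966740778, 'cy': 207.59114019985003, 'eye': array([  38.39744355, -697.21051018,  924.24867949]), 'rotation': array([ 0.78293053, -0.00775414, -0.61354658]), 'M': array([[ 8.17586565e-01,  4.03663002e-01, -4.10619519e-01,
         3.83974435e+01],
       [-5.75753492e-01,  5.82712381e-01, -5.73545288e-01,
        -6.97210510e+02],

[... 855 characters left out ...]
_tool_cam': array([[-6.26056222e-04,  9.47580917e-01,  3.19515280e-01,
         8.25138697e+01],
       [ 9.99998726e-01,  1.24066399e-04,  1.59144963e-03,
         5.79378393e-01],
       [ 1.46838619e-03,  3.19515869e-01, -9.47579787e-01,
         3.03525280e+01],
       [ 0.00000000e+00,  0.00000000e+00,  0.00000000e+00,
         1.00000000e+00]]), 'M': array([[ 3.26352038e-01, -8.95986214e-01, -3.01169474e-01,
         1.25674061e+02],
       [ 9.45244500e-01,  3.08439463e-01,  1.06667392e-01,
         6.18115998e+02],
       [-2.67996182e-03, -3.19489909e-01,  9.47585888e-01,
         3.73695645e+02],
       [ 0.00000000e+00,  0.00000000e+00,  0.00000000e+00,
         1.00000000e+00]])}
```

View pics/scene0.png

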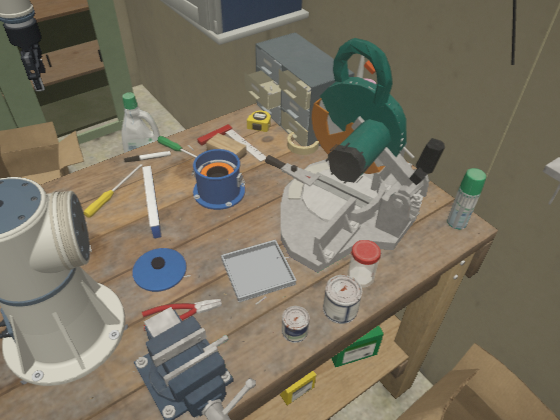

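View pics/side0.png

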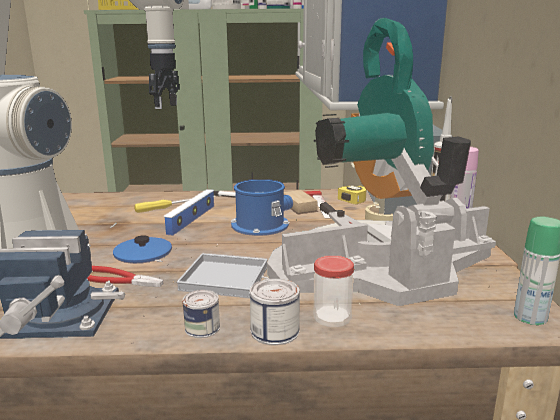

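The scene view shows the blue canister at about (218,178), with the orange rim of the cartridge inside it. The tray is at (258,268) and the jar at (365,262). There are two tins, a small one at (295,322) and a larger one at (342,298). I won't touch either tin, but I'll get their sizes so I know which is which.

```bash
cat > m.py <<'E'
from h import *
from scipy.optimize import least_squares
def circ(p):
    s=least_squares(lambda q:np.hypot(p[:,0]-q[0],p[:,1]-q[1])-q[2],[*p.mean(0)[:2],40],loss='soft_l1',f_scale=1.5).x
    return s.round(1)
for n in ['scene','side']:
    d=np.load(n+'0.npz');P=d['P'];img=d['img'];hsv=cv2.cvtColor(img,cv2.COLOR_BGR2HSV)
    blue=(abs(hsv[...,0].astype(int)-110)<12)&(hsv[...,1]>120)
    Z=P[...,2]
    if n=='scene':
        def box(u0,v0,u1,v1): m=np.zeros(Z.shape,bool);m[v0:v1,u0:u1]=1;return m
        cb=box(180,135,255,215);tb=box(215,235,305,300)
        tins={'tinA':box(278,300,315,342),'tinB':box(320,268,365,322),'jar':box(345,235,385,288)}
    else:
        def box(u0,v0,u1,v1): m=np.zeros(Z.shape,bool);m[v0:v1,u0:u1]=1;return m
        cb=box(225,170,295,240);tb=box(175,248,275,298)
        tins={'tinA':box(178,285,222,338),'tinB':box(245,272,302,345),'jar':box(308,250,358,330)}
    m=cb&blue&(Z>90); z=np.nanpercentile(Z[m],95); q=P[m&(Z>z-5)]
    print(n,'rim z',z,circ(q),len(q))
    m=tb&(Z>12)&(Z<26);q=P[m][:,:2].astype(np.float32);print('tray',cv2.minAreaRect(q),np.nanmedian(Z[tb&(Z<10)]))
    for k,b in tins.items():
        zt=np.nanpercentile(Z[b],97);q=P[b&(Z>zt-6)&(Z<zt+4)];print(k,zt,circ(q),np.ptp(q[:,:2],axis=0))
    if n=='scene':
        m=cb&(Z>20)&(hsv[...,0]<15)&(hsv[...,1]>150);q=P[m];print('orange',len(q),np.nanmedian(q,0))
        m=(Z>5)&(Z<130)&(P[...,0]>300)
E
python3 m.py
```

```text
scene rim z 103.43618275463416 [490.7 184.9  57.8] 122
tray ((441.2938537597656, -111.002197265625), (137.56394958496094, 176.18820190429688), 76.00142669677734) 0.5157142911868959
tinA 55.61284552677055 [ 400.3 -283.2   21. ] [56.78848111 56.87550141]
tinB 75.33061494229725 [ 516.3 -296.7   29.3] [113.1720497  77.5193245]
jar 99.44193909551862 [ 612.  -257.7   23.1] [63.04249372 63.15821909]
orange 153 [507.81302406 211.36992371  67.14057413]
side rim z 103.57778547727553 [490.2 184.1  58.3] 145
tray ((438.59210205078125, -111.53704833984375), (138.2887725830078, 173.38824462890625), 75.84333038330078) 2.781275214830771
tinA 55.97484975802281 [ 400.2 -286.    22.3] [55.87123691 57.3704745 ]
tinB 76.58137275768195 [ 516.2 -299.8   29.8] [75.73388737 77.90914544]
jar 100.03083033190578 [ 612.1 -262.4   24.5] [62.91955267 64.70334533]
```

```bash
python3 - <<'E'
from h import *
for n in ['scene','side']:
    P=np.load(n+'0.npz')['P'];x,y,z=P[...,0],P[...,1],P[...,2]
    m=(z>120)&(z<600)&(x>300)&(x<1000)&(y>-400)&(y<500)
    q=P[m]
    for x0 in range(300,1000,50):
        s=q[(q[:,0]>=x0)&(q[:,0]<x0+50)]
        if len(s)>5: print(n,x0,len(s),s[:,1].min().round(),s[:,1].max().round(),s[:,2].max().round())
E
```

```text
scene 550 153 -146.0 -115.0 310.0
scene 600 1213 -201.0 -115.0 322.0
scene 650 1489 -184.0 42.0 452.0
scene 700 5883 -257.0 499.0 473.0
scene 750 3119 -263.0 497.0 443.0
scene 800 2078 -245.0 500.0 293.0
scene 850 1005 184.0 498.0 256.0
scene 900 1296 -296.0 499.0 311.0
scene 950 481 -400.0 500.0 535.0
side 550 183 -147.0 -119.0 312.0
side 600 1508 -201.0 -143.0 322.0
side 650 1732 -186.0 498.0 452.0
side 700 7447 -261.0 500.0 475.0
side 750 4916 -265.0 500.0 444.0
side 800 1320 -247.0 -143.0 294.0
side 850 194 102.0 137.0 217.0
side 900 1659 -297.0 321.0 320.0
side 950 456 -293.0 341.0 221.0
```

>>> apply_moves(
  deltas=[
    {"claw": -1,"delta_pos": [-4.0,-2.9,-0.3],"yaw": 0},
    {"claw": -1,"delta_pos": [-4.0,-2.9,-0.3],"yaw": 0},
  ],
)

```text
clock: 0.4
eef_pos: [260.6, 509.2, 410.3]
tcp_rot: [-3.141, 0.0, 2.811]
contact_force: [1.0, 0.8, -0.6]
opening: 1.0
grasp_force: 0.0
```

>>> apply_moves(
  deltas=[
    {"claw": -1,"delta_pos": [-4.04,-2.9,0.88],"yaw": 0},
    {"claw": -1,"delta_pos": [-4.04,-2.9,0.88],"yaw": 0},
    {"claw": -1,"delta_pos": [-4.04,-2.9,0.88],"yaw": 0},
    {"claw": 0,"delta_pos": [-4.04,-2.9,0.88],"yaw": 0},
    {"claw": 1,"delta_pos": [-4.04,-2.9,0.88],"yaw": 0},
    {"claw": 1,"delta_pos": [-4.04,-2.9,0.88],"yaw": 0},
    {"claw": 1,"delta_pos": [-4.04,-2.9,0.88],"yaw": 0},
    {"claw": 1,"delta_pos": [-4.04,-2.9,0.88],"yaw": 0},
  ],
)

```text
clock: 1.4
eef_pos: [491.1, 183.9, 340.0]
tcp_rot: [3.142, 0.0, 2.81]
contact_force: [0.7, -0.1, 0.5]
opening: 0.007
grasp_force: 0.0
```

```bash
python3 - <<'E'
from h import *
s=r.sense(); print(s['eef_pos'],s['tcp_rot'],s['opening'])
f=grab('wrist');P=cloud(f);np.savez('w1.npz',P=P,img=f['img'],M=f['M'])
c=f['img']; cv2.imwrite('pics/w1.png',cv2.resize(c,(800,600),interpolation=cv2.INTER_CUBIC))
E
```

```text
[491.07184957 183.92878452 339.97726921] [3.14151274e+00 6.27114708e-05 2.80976618e+00] 0.006728601051586038
```

View pics/w1.png

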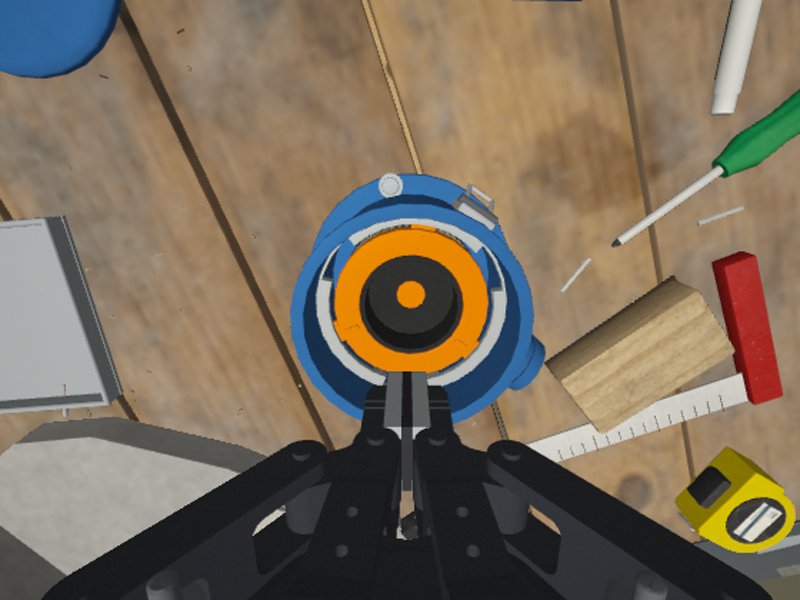

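The wrist view shows the orange cartridge top at about (410,300) with a white ledge ring around it. I can see gaps near (340,255) and (490,265), and faint lug marks near (347,330) and (467,345). I'll rectify this view to get the angles.

```bash
cat > pol.py <<'E'
from h import *
import sys
src,out,cx,cy,z=sys.argv[1],sys.argv[2],*map(float,sys.argv[3:6])
d=np.load(src);img=d['img'];M=d['M']
fx=306.779;c0=(284.4205,213.4276)
th=np.deg2rad(np.arange(0,360,.5));rr=np.arange(20,62,.25)
T,Rr=np.meshgrid(th,rr)
W=np.stack([cx+Rr*np.cos(T),cy+Rr*np.sin(T),np.full_like(T,z)],-1)
C=(W-M[:3,3])@M[:3,:3]
u=fx*C[...,0]/-C[...,2]+c0[0]; v=fx*-C[...,1]/-C[...,2]+c0[1]
o=cv2.remap(img,u.astype(np.float32),v.astype(np.float32),cv2.INTER_CUBIC)
o=cv2.resize(o,(720,340))
for a in range(0,360,30): cv2.line(o,(a*2,0),(a*2,12),(0,255,0),1);cv2.putText(o,str(a),(a*2,26),0,.4,(255,0,255))
x,y=np.meshgrid(np.arange(-62,62,.25),np.arange(62,-62,-.25))
W=np.stack([cx+x,cy+y,np.full_like(x,z)],-1);C=(W-M[:3,3])@M[:3,:3]
u=fx*C[...,0]/-C[...,2]+c0[0]; v=fx*-C[...,1]/-C[...,2]+c0[1]
t=cv2.resize(cv2.remap(img,u.astype(np.float32),v.astype(np.float32),cv2.INTER_CUBIC),(260,260))
o=np.vstack([o,np.hstack([t,np.zeros((260,460,3),np.uint8)])]);cv2.imwrite(out,o)
E
python3 - <<'E'
from h import *
from m import circ
d=np.load('w1.npz');P=d['P'];hsv=cv2.cvtColor(d['img'],cv2.COLOR_BGR2HSV)
H=hsv[...,0].astype(int);Z=P[...,2];near=np.hypot(P[...,0]-491,P[...,1]-184)<75
b=near&(abs(H-110)<12)&(hsv[...,1]>120)&(Z>97);print('rim',circ(P[b]),np.median(Z[b]))
o=near&(abs(H-16)<6)&(hsv[...,1]>180)&(Z>55);q=P[o];print('top z',np.median(q[:,2]),len(q))
mm=o.astype(np.uint8);cs,_=cv2.findContours(mm,cv2.RETR_CCOMP,cv2.CHAIN_APPROX_NONE)
for c in sorted(cs,key=len)[-3:]:
    q=P[c[:,0,1],c[:,0,0]];q=q[np.isfinite(q[:,2])];print(len(q),circ(q))
g=near&(hsv[...,1]<40)&(hsv[...,2]>150)&(Z>60)&(Z<80);print('ledge',np.median(Z[g]),circ(P[g]))
f=near&(np.hypot(P[...,0]-491,P[...,1]-184)<25)&(Z<60)&(Z>30);print('floor',np.median(Z[f]))
E
python3 pol.py w1.npz pics/pol1.png 490.7 184.4 67
```

```text
scene rim z 103.43618275463416 [490.7 184.9  57.8] 122
tray ((441.2938537597656, -111.002197265625), (137.56394958496094, 176.18820190429688), 76.00142669677734) 0.5157142911868959
tinA 55.61284552677055 [ 400.3 -283.2   21. ] [56.78848111 56.87550141]
tinB 75.33061494229725 [ 516.3 -296.7   29.3] [113.1720497  77.5193245]
jar 99.44193909551862 [ 612.  -257.7   23.1] [63.04249372 63.15821909]
orange 153 [507.81302406 211.36992371  67.14057413]
side rim z 103.57778547727553 [490.2 184.1  58.3] 145
tray ((438.59210205078125, -111.53704833984375), (138.2887725830078, 173.38824462890625), 75.84333038330078) 2.781275214830771
tinA 55.97484975802281 [ 400.2 -286.    22.3] [55.87123691 57.3704745 ]
tinB 76.58137275768195 [ 516.2 -299.8   29.8] [75.73388737 77.90914544]
jar 100.03083033190578 [ 612.1 -262.4   24.5] [62.91955267 64.70334533]
rim [490.2 187.1  57.5] 102.30489038498067
top z 68.9543397383564 4844
4 [949.5  -1.4 531.5]
202 [491.2 186.7  30.4]
305 [490.6 186.9  44.2]
ledge 70.04468966469219 [491.6 186.9  51.1]
floor 45.14248059499977
```

View pics/pol1.png

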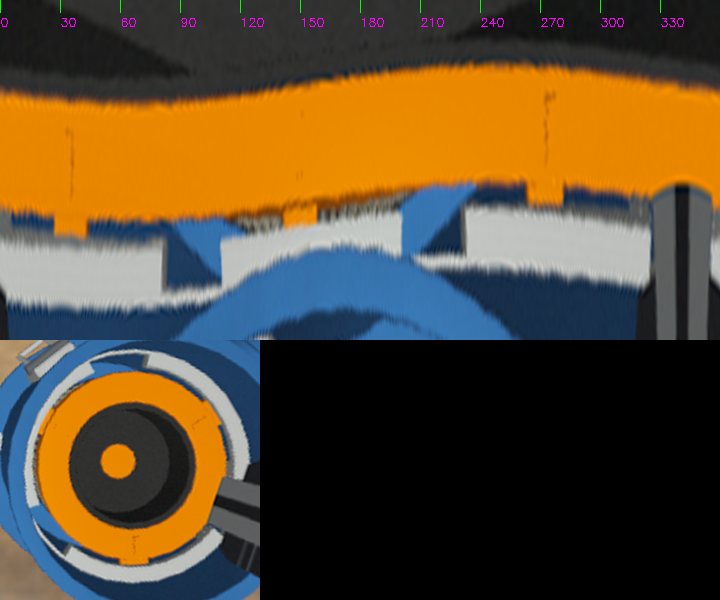

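```bash
python3 pol.py w1.npz pics/pol2.png 490.8 186.9 69
```

```text
(no output)
```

View pics/pol2.png

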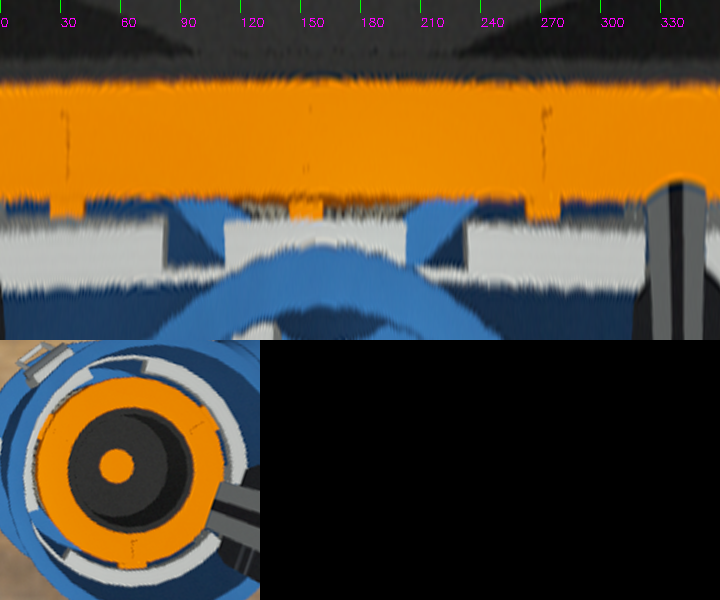

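Lugs sit at about 33°, 153° and 272° (world angle), and the gaps are centred at about 97° and 218°. That makes the turn −55.5° in world, which is +0.97 rad of tool yaw. I'll go in with the fingers closed.

>>> apply_moves(
  deltas=[
    {"claw": 1,"delta_pos": [0.12,0.18,2.0],"yaw": 0},
    {"claw": 1,"delta_pos": [0,0,3.0],"yaw": 0},
    {"claw": 1,"delta_pos": [0,0,3.0],"yaw": 0},
    {"claw": 1,"delta_pos": [0,0,2.0],"yaw": 0},
    {"claw": 1,"delta_pos": [0,0,1.5],"yaw": 0},
    {"claw": 1,"delta_pos": [0,0,0.3],"yaw": 0},
    {"claw": 1,"delta_pos": [0,0,0],"yaw": 0},
  ],
  grip_force=25,
)

```text
clock: 2.33
eef_pos: [490.0, 187.6, 222.6]
tcp_rot: [3.141, 0.0, 2.81]
contact_force: [-0.1, 0.6, 0.0]
opening: -0.004
grasp_force: 0.0
```

>>> apply_moves(
  deltas=[
    {"claw": 0.6,"delta_pos": [0,0,0.2],"yaw": 0},
    {"claw": 0.2,"delta_pos": [0,0,0],"yaw": 0},
    {"claw": 0.2,"delta_pos": [0,0,0],"yaw": 0},
    {"claw": 0.2,"delta_pos": [0,0,0],"yaw": 0},
  ],
  grip_force=25,
)

```text
clock: 2.82
eef_pos: [489.9, 187.5, 220.5]
tcp_rot: [3.141, 0.0, 2.81]
contact_force: [0.9, -1.9, 1.7]
opening: 0.307
grasp_force: 22.8
```

>>> apply_moves(
  deltas=[
    {"claw": 0.2,"delta_pos": [0,-0.06,0.15],"yaw": 0},
    {"claw": 0.1,"delta_pos": [0,0,0.2],"yaw": 0},
    {"claw": 0.0,"delta_pos": [0,0,0.15],"yaw": 0},
    {"claw": 0.0,"delta_pos": [0,0,0.0],"yaw": 0},
  ],
  grip_force=25,
)

```text
clock: 3.32
eef_pos: [489.9, 187.2, 215.7]
tcp_rot: [3.141, 0.001, 2.81]
contact_force: [-0.7, 2.0, 7.5]
opening: 0.308
grasp_force: 23.0
```

>>> apply_moves(
  deltas=[
    {"claw": 0.0,"delta_pos": [0,0,0.02],"yaw": 0.08},
    {"claw": 0.0,"delta_pos": [0,0,0],"yaw": 0.12},
    {"claw": 0.0,"delta_pos": [0,0,0.0],"yaw": 0.12},
    {"claw": 0.0,"delta_pos": [0,0,0.0],"yaw": 0.12},
  ],
)

```text
clock: 3.82
eef_pos: [490.1, 187.2, 215.6]
tcp_rot: [3.14, 0.001, 2.366]
contact_force: [0.2, -0.5, 6.2]
opening: 0.307
grasp_force: 22.9
```

>>> apply_moves(
  deltas=[
    {"claw": 0.0,"delta_pos": [0,0,0.0],"yaw": 0.12},
    {"claw": 0.0,"delta_pos": [0,0,0],"yaw": 0.12},
    {"claw": 0.0,"delta_pos": [0,0,0.0],"yaw": 0.12},
    {"claw": 0.0,"delta_pos": [0,0,0.0],"yaw": 0.12},
    {"claw": 0.0,"delta_pos": [0,0,0.0],"yaw": 0.05},
    {"claw": 0.0,"delta_pos": [0,0,0.0],"yaw": 0},
  ],
)

```text
clock: 4.58
eef_pos: [490.1, 187.1, 215.6]
tcp_rot: [3.14, -0.0, 1.839]
contact_force: [0.3, 0.5, 8.0]
opening: 0.309
grasp_force: 23.2
```

```bash
python3 - <<'E'
from h import *
s=r.sense(); print(s)
f=grab('wrist');np.savez('w2.npz',P=cloud(f),img=f['img'],M=f['M'])
cv2.imwrite('pics/w2.png',f['img'])
E
python3 pol.py w2.npz pics/pol3.png 489.9 187.2 64
```

```text
{'clock': 4.575, 'qpos': array([3.61880757e-01, 4.62303383e-01, 1.98587190e+00, 5.81101683e-05,
       6.91866434e-01, 9.34373517e-02]), 'qvel': array([-0.0012464 , -0.00163369,  0.00038771,  0.00017649,  0.00156459,
       -0.01766098]), 'joint_efforts': array([ 4.62987588e-02, -5.18322086e+01, -1.97112501e+01, -3.19658755e-02,
       -7.79329031e-02,  3.23826838e-01]), 'eef_pos': array([490.08252944, 187.13211373, 215.62451923]), 'tcp_rot': array([ 3.14005194e+00, -1.81685110e-04,  1.83919515e+00]), 'contact_force': array([0.33936642, 0.53054247, 8.00448207]), 'wrist_torque': array([ 0.00811732,  0.03337687, -0.00248902]), 'grasp_force': 23.16239496125945, 'opening': 0.3086650510684858}
```

View pics/pol3.png

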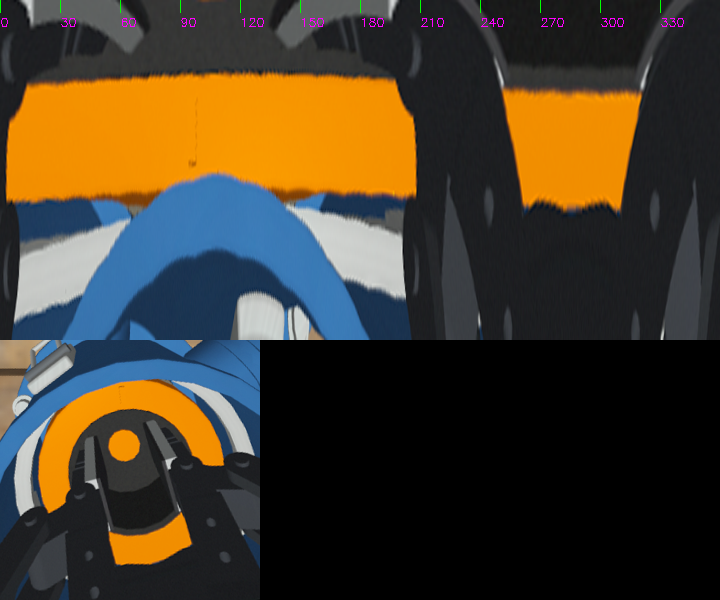

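The cartridge's seam mark is now at 97°, in line with the gap. I'll raise it gently and watch the force.

>>> apply_moves(
  deltas=[
    {"claw": 0.0,"delta_pos": [0,0,-0.2],"yaw": 0},
    {"claw": 0.0,"delta_pos": [0,0,-0.2],"yaw": 0},
    {"claw": 0.0,"delta_pos": [0,0,-0.2],"yaw": 0},
    {"claw": 0.0,"delta_pos": [0,0,-0.1],"yaw": 0},
    {"claw": 0.0,"delta_pos": [0,0,0],"yaw": 0},
  ],
)

```text
clock: 5.25
eef_pos: [490.0, 187.1, 222.3]
tcp_rot: [3.14, -0.0, 1.84]
contact_force: [2.5, 1.9, 3.0]
opening: 0.307
grasp_force: 23.3
```

>>> apply_moves(
  deltas=[
    {"claw": 0.0,"delta_pos": [0,0,-0.2],"yaw": 0},
    {"claw": 0.0,"delta_pos": [0,0,-0.3],"yaw": 0},
    {"claw": 0.0,"delta_pos": [0,0,-0.3],"yaw": 0},
    {"claw": 0.0,"delta_pos": [0,0,0],"yaw": 0},
  ],
)

```text
clock: 5.75
eef_pos: [489.5, 186.9, 230.1]
tcp_rot: [-3.141, -0.0, 1.84]
contact_force: [2.8, 2.5, -1.9]
opening: 0.303
grasp_force: 23.0
```

>>> apply_moves(
  deltas=[
    {"claw": 0.0,"delta_pos": [0,0,-0.5],"yaw": 0},
    {"claw": 0.0,"delta_pos": [0,0,-0.7],"yaw": 0},
    {"claw": 0.0,"delta_pos": [0,0,-0.7],"yaw": 0},
    {"claw": 0.0,"delta_pos": [0,0,0],"yaw": 0},
  ],
)

```text
clock: 6.25
eef_pos: [489.5, 186.8, 249.7]
tcp_rot: [3.142, -0.0, 1.84]
contact_force: [2.2, 1.4, -2.3]
opening: 0.309
grasp_force: 23.2
```

>>> apply_moves(
  deltas=[
    {"claw": 0.0,"delta_pos": [0,0,-1.2],"yaw": 0},
    {"claw": 0.0,"delta_pos": [0,0,-1.6],"yaw": 0},
    {"claw": 0.0,"delta_pos": [0,0,-2.0],"yaw": 0},
    {"claw": 0.0,"delta_pos": [0,0,-2.0],"yaw": 0},
    {"claw": 0.0,"delta_pos": [0,0,-1.5],"yaw": 0},
    {"claw": 0.0,"delta_pos": [0,0,0],"yaw": 0},
    {"claw": 0.0,"delta_pos": [0,0,0],"yaw": 0},
  ],
  grip_force=30,
)

```text
clock: 7.12
eef_pos: [489.2, 186.8, 331.6]
tcp_rot: [-3.14, 0.0, 1.84]
contact_force: [0.2, 0.6, -3.0]
opening: 0.309
grasp_force: 28.1
```

```bash
python3 - <<'E'
from h import *
s=r.sense();print(s['contact_force'],s['wrist_torque'],s['eef_pos'])
f=grab('side');cv2.imwrite('pics/s3.png',cv2.resize(f['img'][60:300,100:400],(750,600)))
# tray interior centre from scene floor/walls
for n in ['scene','side']:
    P=np.load(n+'0.npz')['P'];img=np.load(n+'0.npz')['img']
    hsv=cv2.cvtColor(img,cv2.COLOR_BGR2HSV);m=(hsv[...,1]<45)&(abs(P[...,0]-440)<90)&(abs(P[...,1]+110)<85)&(P[...,2]<30)
    k,l,st,c=cv2.connectedComponentsWithStats(m.astype(np.uint8));i=1+st[1:,4].argmax();q=P[(l==i)&(P[...,2]>12)]
    print(n,cv2.minAreaRect(q[:,:2].astype(np.float32)),len(q))
E
```

```text
[ 0.15217072  0.56585394 -2.99760856] [-0.02310787  0.07164399  0.00574769] [489.18452741 186.75563708 331.57761189]
scene ((449.67095947265625, -113.09062957763672), (137.56394958496094, 193.4551544189453), 76.00142669677734) 613
side ((440.3283386230469, -112.05641174316406), (138.63619995117188, 175.8633575439453), 76.33787536621094) 833
```

View pics/s3.png

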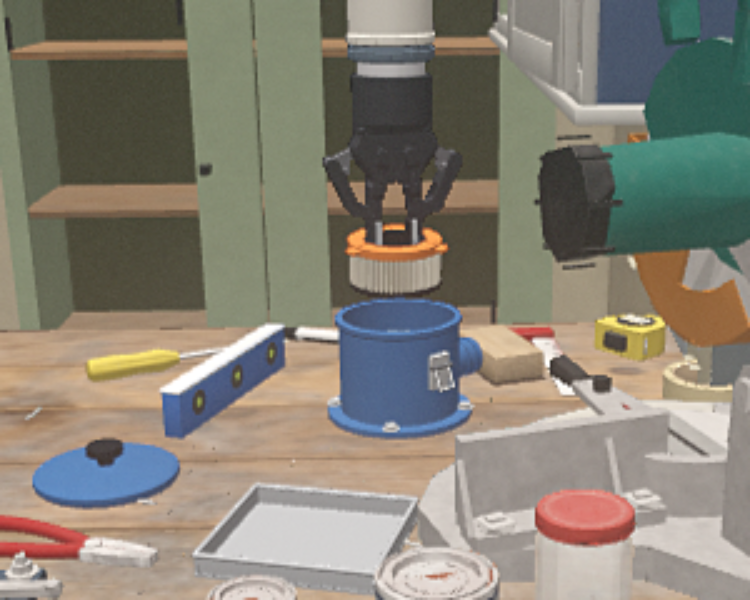

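The cartridge hangs upright and clear of the rim, at about (395,258) in this crop. Next I'll locate the tray centre from its rim corners at z=18.

```bash
python3 - <<'E'
from h import *
for n,fx,cx,cy,c in [('scene',485.73,271.19,207.59,[(221,248),(279,242),(296,284),(237,297)]),('side',499.45,273.39,208.32,[(178,283),(203,254),(267,259),(251,290)])]:
    M=np.load(n+'0.npz')['M'];w=[]
    for u,v in c:
        d=M[:3,:3]@np.array([(u-cx)/fx,-(v-cy)/fx,-1]);w.append(M[:3,3]+d*(18-M[2,3])/d[2])
    w=np.array(w);print(n,w[:,:2].round(),w.mean(0).round(1),np.linalg.norm(w-np.roll(w,1,0),axis=1).round())
    P=np.load(n+'0.npz')['P'];img=np.load(n+'0.npz')['img'];S=cv2.cvtColor(img,cv2.COLOR_BGR2HSV)[...,1]
    k=np.zeros(S.shape,np.uint8);cv2.fillPoly(k,[np.int32(c)],1);m=(k>0)&(S<60)&(P[...,2]<9);print('floor',np.median(P[m],0))
E
```

```text
scene [[ 383.   -8.]
 [ 510.  -72.]
 [ 469. -197.]
 [ 339. -150.]] [ 425.5 -106.7   18. ] [149. 143. 131. 137.]
floor [ 426.39260225 -101.68435382    1.97328718]
side [[ 342. -157.]
 [ 374.  -27.]
 [ 507.  -57.]
 [ 477. -189.]] [ 425.  -107.5   18. ] [138. 133. 136. 135.]
floor [422.14722753 -89.19093811   3.67370468]
```

>>> apply_moves(
  deltas=[
    {"claw": 0.0,"delta_pos": [-1.5,-0.8,0],"yaw": 0},
    {"claw": 0.0,"delta_pos": [-3,-1.57,0],"yaw": 0},
    {"claw": 0.0,"delta_pos": [-3.8,-2,0],"yaw": 0},
    {"claw": 0.0,"delta_pos": [-3.8,-2,0],"yaw": 0},
    {"claw": 0.0,"delta_pos": [-3.8,-2,0],"yaw": 0},
    {"claw": 0.0,"delta_pos": [-3.8,-2,0],"yaw": 0},
    {"claw": 0.0,"delta_pos": [-3.5,-1.83,0],"yaw": 0},
    {"claw": 0.0,"delta_pos": [-2,-1.05,0],"yaw": 0},
  ],
)

```text
clock: 8.18
eef_pos: [427.4, -93.3, 331.6]
tcp_rot: [-3.14, -0.0, 1.838]
contact_force: [0.1, 0.7, -2.9]
opening: 0.311
grasp_force: 28.2
```

>>> apply_moves(
  deltas=[
    {"claw": 0.0,"delta_pos": [-1.0,-0.5,1],"yaw": 0},
    {"claw": 0.0,"delta_pos": [-0.54,-0.27,2.5],"yaw": 0},
    {"claw": 0.0,"delta_pos": [0,0,2.5],"yaw": 0},
    {"claw": 0.0,"delta_pos": [0,0,1.5],"yaw": 0},
    {"claw": 0.0,"delta_pos": [0,0,0],"yaw": 0},
    {"claw": 0.0,"delta_pos": [0,0,0],"yaw": 0},
  ],
)

```text
clock: 8.93
eef_pos: [425.6, -108.0, 257.2]
tcp_rot: [-3.141, -0.0, 1.84]
contact_force: [0.3, -0.3, -3.2]
opening: 0.309
grasp_force: 28.2
```

```bash
python3 - <<'E'
from h import *
f=grab('scene');g=grab('side')
o=np.hstack([cv2.resize(f['img'][190:330,190:390],(400,280)),cv2.resize(g['img'][170:310,150:350],(400,280))]);cv2.imwrite('pics/t4.png',cv2.resize(o,(800,280*1)))
E
```

```text
(no output)
```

View pics/t4.png

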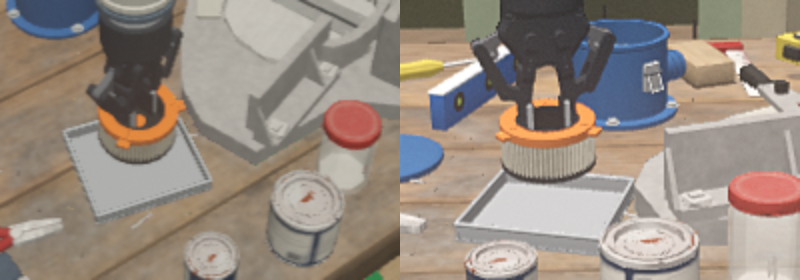

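The cartridge is upright and centred over the tray, with the jar and both tins standing. Lowering now.

>>> apply_moves(
  deltas=[
    {"claw": 0.0,"delta_pos": [0,0,1.5],"yaw": 0},
    {"claw": 0.0,"delta_pos": [0,0,1.8],"yaw": 0},
    {"claw": 0.0,"delta_pos": [0,0,1.2],"yaw": 0},
    {"claw": 0.0,"delta_pos": [0,0,0.5],"yaw": 0},
    {"claw": 0.0,"delta_pos": [0,0,0.2],"yaw": 0},
    {"claw": 0.0,"delta_pos": [0,0,0.1],"yaw": 0},
    {"claw": 0.0,"delta_pos": [0,0,0],"yaw": 0},
  ],
)

```text
clock: 9.9
eef_pos: [425.7, -108.2, 204.4]
tcp_rot: [3.141, 0.0, 1.84]
contact_force: [-0.2, 0.8, -2.9]
opening: 0.318
grasp_force: 28.3
```

>>> apply_moves(
  deltas=[
    {"claw": 0.0,"delta_pos": [0,0,0.1],"yaw": 0},
    {"claw": 0.0,"delta_pos": [0,0,0.1],"yaw": 0},
    {"claw": 0.0,"delta_pos": [0,0,0],"yaw": 0},
  ],
)

```text
clock: 10.28
eef_pos: [425.6, -108.0, 202.2]
tcp_rot: [3.141, -0.0, 1.84]
contact_force: [0.1, 2.8, 2.7]
opening: 0.312
grasp_force: 28.1
```

It's on the tray floor (the force changed sign). I'll close the fingers and lift slightly, since the tips swing forward as they close.

>>> apply_moves(
  deltas=[
    {"claw": 0.5,"delta_pos": [0,0,0],"yaw": 0},
    {"claw": 0.7,"delta_pos": [0,0,-0.1],"yaw": 0},
    {"claw": 1,"delta_pos": [0,0,-0.2],"yaw": 0},
    {"claw": 1,"delta_pos": [0,0,-0.2],"yaw": 0},
    {"claw": 1,"delta_pos": [0,0,0],"yaw": 0},
  ],
)

```text
clock: 10.9
eef_pos: [425.6, -108.2, 207.3]
tcp_rot: [3.141, 0.0, 1.84]
contact_force: [0.1, 0.3, -0.6]
opening: -0.001
grasp_force: 0.0
```

>>> apply_moves(
  deltas=[
    {"claw": 1,"delta_pos": [0,0,-1],"yaw": 0},
    {"claw": 1,"delta_pos": [0,0,-2.5],"yaw": 0},
    {"claw": 1,"delta_pos": [0,0,-4],"yaw": 0},
    {"claw": 1,"delta_pos": [0,0,-4],"yaw": 0},
    {"claw": 1,"delta_pos": [0,0,-2],"yaw": 0},
    {"claw": 1,"delta_pos": [0,0,0],"yaw": 0},
  ],
)

```text
clock: 11.65
eef_pos: [425.9, -108.2, 343.9]
tcp_rot: [3.138, 0.002, 1.84]
contact_force: [0.7, 0.6, -0.4]
opening: -0.003
grasp_force: 0.0
```

```bash
python3 - <<'E'
from h import *
f=grab('scene');g=grab('side')
o=np.hstack([cv2.resize(f['img'][190:330,190:390],(400,280)),cv2.resize(g['img'][170:310,150:350],(400,280))]);cv2.imwrite('pics/t5.png',o)
E
```

```text
(no output)
```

View pics/t5.png

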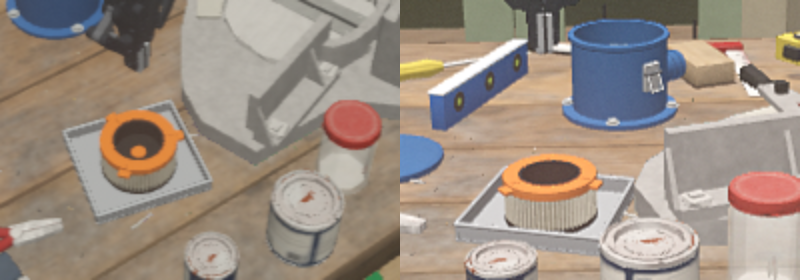

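The cartridge stands upright near the middle of the tray, and the jar and tins are still standing. Handing in.

```bash
python3 -c "
from rig import r
print(r.sign_off())"
```

```text
the job is handed in; nothing more can be done
None
```

The cartridge was unlocked and lifted out, and it now stands upright near the middle of the tray; the jar and tins were still standing when I handed in, at about 12 s, and no verdict was returned.

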